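Stand the round flask in its cork ring

TASK

Lift the stoppered round-bottomed flask out of the heating mantle (it is cold) and stand it upright, level and centred, in the wider of the two empty cork rings lying on the bench. Lower it into the ring rather than dropping it, then let go.

Things in the scene. Friction and masses are not known exactly. Their poses are not given: they have to be found in the camera images.
- flask: Round-bottomed clear-glass flask, white stopper fixed in, 0.2 kg, weight low in the bulb. Bulb: sphere, diameter 85 mm; straight neck, diameter 27 mm, from 42 to 92 mm above the bulb's centre; lip (diameter 31) to 97, stopper (diameter 24) to 110. Origin: the bulb's centre; z up along the neck. Starts upright in the mantle, bulb centre about 97 mm above the bench. Grip the neck 70 mm above the bulb's centre.
- ring_wide: The wider empty ring, the one that fits the flask: loose flat cork ring, outer diameter 110 mm, hole about 62 mm, 30 mm high, 0.12 kg. Origin: centre of its underside on the bench; z up. When the flask is seated upright, the bulb rests on the edge of the hole, its centre about 59 mm above the ring's underside, over the ring's centre.
- ring_narrow: The narrower empty cork ring, for smaller flasks, not to be used: loose, outer diameter 76 mm, hole about 34 mm, 25 mm high. Origin: centre of its underside; z up.
- mantle: Heating mantle, cold, fixed: grey drum with a white top, diameter 150 mm, 88 mm high, black knob and switch on one side; the lower half of the flask's bulb rests in a round well (diameter 96 mm) in its top. Origin: centre of its underside; z up. Mantle and rings each lie in the left, middle or right of the working area, in any order.

How it is judged:
By the outcome, as a careful person would: the job done as asked, in the order asked, and still so for the second after the job is handed in, with the robot touching nothing.
It also fails if it takes over 48 s, if anything falls off the work surface, if the arm or the gripper's body presses on something with over 40 N, if the wrist force passes 120 N, or if a joint passes its speed limit or range.

ROBOT

A 6-joint arm with a two-finger parallel gripper is mounted at the origin on the work surface. World frame = base frame: x ahead of the robot, y to its left, z up, the work surface at z = 0. Lengths are in mm, angles in rad, forces in N, time in s.
With the tool pointing down it reaches from about 425 to 1125 mm from the base axis. Payload 14.9 kg.
Tool frame: the origin (TCP) lies midway between the tips of the shut fingers; the grasp point (between the pads) lies 19 mm behind it; z points along the fingers, y is the direction in which the jaws open and shut (so a half turn about z gives the same grasp; the last joint's range is limited). The gripper opens to 91 mm and grips with 3 to 60 N. Pads are 32 mm wide; open, the fingers measure 118 mm over their backs; the gripper's body (76 mm by 178 mm) begins 60 mm behind the grasp point.
Start: joints at [1.227, 0.379, 1.734, -0, 1.028, -0.033], TCP at [214.082, 666.474, 213.932] pointing down, gripper open.
Joint ranges: [-2.77, 2.77], [-0.74, 2.19], [0, 2.66], [-1.06, 4.2], [0.31, 2.87], [-3.08, 3.08]. Speed limits (rad/s): [1.89, 1.89, 2.39, 3.14, 3.14, 3.14].

INTERFACE

Orientations are given as a unit quaternion [x, y, z, w].
In Python, from rig import ctrl gives the robot as it stands. The module is installed in compiled form; this text tells all that it offers.
- The arm moves only by the tool arm_command, never from a script. Its arguments are lists of equal length, an entry for each row: "travel": the shift along the tool's x, y, z in m, a list of three; "spin": the turn about the tool's z in degrees; "grip": the opening in per cent of the stroke, from 0 (shut) to 100 (fully open). A call has exactly 8 rows; each row is the pose to reach, as a shift and turn from the pose commanded when the call began, along the tool's axes at that moment; what a row does not reach only later rows make up. A row lasts 1/12 s, in which the tool goes at most 41.7 mm and 7.16 degrees, less where a joint would pass 70% of its speed; a pose out of reach is approached as far as the arm can. A call with a gripper value outside its range is refused whole. The fingers move at their own pace and stop on an object; the grip force is fixed at half the most. Time passes only in rows, so rows that repeat a pose let the fingers close, or fill a call up. It gives the time, the measured TCP pose, the force and the opening at its end, in the units of the state.
- ctrl.read_state(): the state, without advancing time (a new reading comes with each control period).
- ctrl.grab_frame(name): name is "scene" or "top"; returns a dict with "frame" (400x640x3 uint8, blue, green, red), "camera_matrix" (3x3 intrinsics, pixels), "k1" (the pictures are not rectified: a ray, as slopes to the right and down, at radius r is drawn at 1 + k1 r^2 times it, then the intrinsics apply), "R" (3x3) and "t" (3): a world point X has camera coordinates R X + t. Camera axes: x right, y down, z forward; pixel columns grow to the right and rows downward; lengths in mm; the calibration is good to about 2 mm. A picture is of the moment at which its call begins. There is no depth.
- ctrl.close_job(): hands the job in, once; it reports no verdict.
Trained networks look in a picture, given as the dict that the camera call returned (one of the last four; its "shot" number tells which), for a name from the list of things; names that differ only in an ending like _2 or _b are one class to them, and where a whole thing is asked for, a point or a joint stands for the part that bears it (a point fixed in the world has none). Each returns a list of dicts, best first, with "conf" (0 to 1); they miss things now and then, are a little off and sometimes report something else, mostly with a low value. They report only what shows in the picture. A call takes as long as a camera call.
- ctrl.search_frame(label, picture): "position" ([x, y, z] in mm, in the coordinates of the camera as it stood for that picture, good to about 4 mm: the middle of the surface that is visible of it).
- ctrl.trace(label, picture): "pixels" (400x640 bool, what is visible of it).
- ctrl.tip_of(label, picture): "position" ([x, y, z] in mm, in the coordinates of the camera as it stood for that picture, good to about 4 mm: a listed point, or the origin of a listed thing).
The state is a dict: "time_s": time; "joints": joint angles; "qvel": joint speeds; "joint_torque": joint torques, N m; "tool_pos": TCP position; "ee_rot": TCP orientation; "contact_force": force on the tool from outside, world axes, zero at the start; "torque": the same for the moment, N m; "finger_gap": finger opening in mm.
Only numpy, scipy, OpenCV 4.12 (cv2) and the standard library are available. Lean on these libraries where they do the work, as an engineer would, in place of code of your own. Each camera call takes 0.05 s, during which the arm holds its last target.

## Working session

There is one attempt and no reset: what is moved stays moved. The work goes in short steps, Python scripts to look and compute and a tool call to move; the robot and the scene stay as the last step left them, time stands still between calls to the robot, and variables do not carry over. Pictures are saved under pics/ and viewed, and the job is handed in when it is done.

Besides the shell and the picture viewer there is one more tool, called after "Call:" as name([rows], argument=value, ...), one row to a line, values as JSON. arm_command: Moves the arm, as the interface text tells. Its arguments: {"type":"object","properties":{"travel":{"type":"array","items":{"type":"array","items":{"type":"number"}}},"spin":{"type":"array","items":{"type":"number"}},"grip":{"type":"array","items":{"type":"number"}}},"required":["travel","spin","grip"]}

```bash
mkdir -p pics
cat > h.py <<'E'
import numpy as np, cv2
from rig import ctrl
def world(p,c): return np.array(c["R"]).T@(np.array(p)-np.array(c["t"]))
def pix(X,c):
    X=np.atleast_2d(X)@np.array(c["R"]).T+np.array(c["t"]); s=X[:,:2]/X[:,2:]
    s=s*(1+c["k1"]*(s**2).sum(1,keepdims=True)); K=np.array(c["camera_matrix"])
    return s@K[:2,:2].T+K[:2,2]
def ray(u,v,c):
    K=np.array(c["camera_matrix"]); d=np.linalg.solve(K[:2,:2],np.array([u,v])-K[:2,2]); s=d.copy()
    for _ in range(30): s=d/(1+c["k1"]*(s@s))
    R=np.array(c["R"]); return -R.T@np.array(c["t"]), R.T@np.array([s[0],s[1],1])
def atz(u,v,z,c):
    o,d=ray(u,v,c); return o+d*(z-o[2])/d[2]
E
python3 - <<'E'
from h import *
s=ctrl.read_state(); print({k:np.round(v,3) for k,v in s.items()})
for n in("scene","top"):
    c=ctrl.grab_frame(n); cv2.imwrite(f"pics/{n}0.png",c["frame"])
    print(n,"cam at",-np.array(c["R"]).T@np.array(c["t"]),c["k1"])
    for l in("flask","ring_wide","ring_narrow","mantle"):
        print(l,[(np.round(world(d["position"],c)),round(d["conf"],2)) for d in ctrl.tip_of(l,c)])
E
```

```text
{'time_s': np.float64(0.0), 'joints': array([ 1.227,  0.379,  1.735, -0.   ,  1.029, -0.033]), 'qvel': array([ 0.001, -0.001,  0.001, -0.002,  0.001, -0.001]), 'joint_torque': array([-7.0000e-03, -7.6374e+01, -4.3437e+01,  6.5000e-02,  4.2000e-02,
       -0.0000e+00]), 'tool_pos': array([213.939, 666.094, 213.299]), 'ee_rot': array([ 0.155,  0.988, -0.001, -0.   ]), 'contact_force': array([ 0.815,  0.113, -0.822]), 'torque': array([-0.009, -0.083, -0.004]), 'finger_gap': np.float64(91.059)}
scene cam at [973.71632346 318.35742179 636.77254389] -0.0486643529654322
flask [(array([547.,  -2.,  94.]), 0.62)]
ring_wide [(array([552., 260.,  -0.]), 0.86)]
ring_narrow [(array([ 495., -281.,   -3.]), 0.55)]
mantle [(array([542.,  -2.,  -4.]), 0.55)]
top cam at [ 424.11926497   26.85745397 1121.00224341] -0.10265567682169169
flask [(array([544.,  -3.,  96.]), 0.95)]
ring_wide [(array([554., 256.,   2.]), 0.97)]
ring_narrow [(array([ 493., -280.,    3.]), 0.81)]
mantle []
```

View pics/scene0.png

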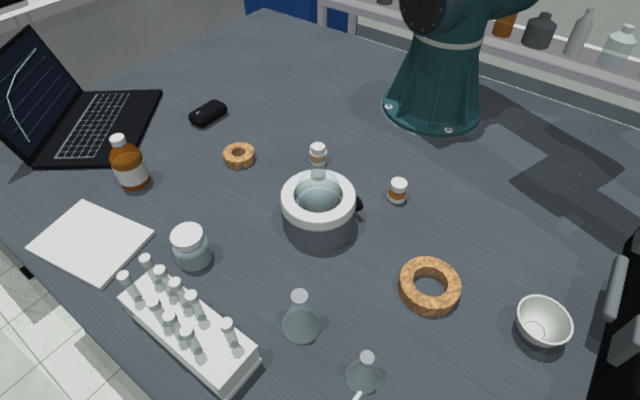

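View pics/top0.png

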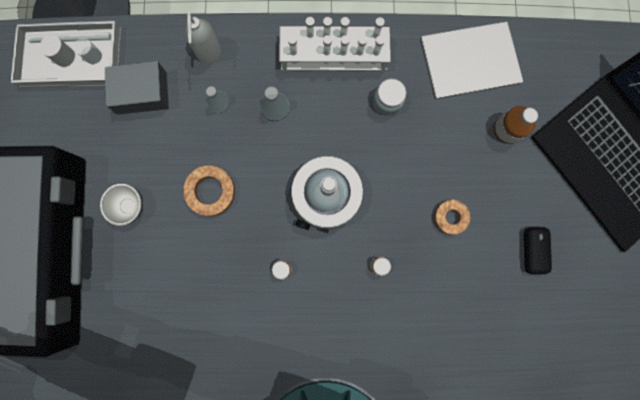

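The scene view shows the flask in the mantle at about (318,195), the wide ring at (430,287) and the narrow ring at (239,155). In the top view they are at (328,190), (208,190) and (452,217). Next I refine these by fitting model outlines.

Run:
```python
from h import *
from scipy.optimize import least_squares
cs={n:ctrl.grab_frame(n) for n in("top","scene")}
th=np.linspace(0,2*np.pi,72,endpoint=False)
def circ(x,y,z,r): return np.c_[x+r*np.cos(th),y+r*np.sin(th),np.full(72,z)]
for n,c in cs.items():
    img=c["frame"].copy()
    # cork by colour
    for l,box,R,H in(("ring_wide",(554,257),55,30),("ring_narrow",(494,-280),38,25)):
        m=np.zeros((400,640),np.uint8)
        for d in ctrl.trace(l,c)[:1]: m=d["pixels"].astype(np.uint8); print(n,l,d["conf"],m.sum())
        if m.sum()==0: continue
        ys,xs=np.nonzero(m)
        def sil(x,y):
            a=np.zeros((400,640),np.uint8)
            for z in(0,H):
                cv2.fillConvexPoly(a,np.round(pix(circ(x,y,z,R),c)*16).astype(np.int32),1,shift=4)
            a2=cv2.convexHull(np.vstack([np.float32(pix(circ(x,y,z,R),c)) for z in(0,H)]))
            return a2
        hull=cv2.convexHull(np.c_[xs,ys].astype(np.float32))
        M=cv2.moments(hull); tgt=np.array([M["m10"],M["m01"]])/M["m00"]
        def f(p):
            M2=cv2.moments(sil(*p)); return np.array([M2["m10"],M2["m01"]])/M2["m00"]-tgt
        r=least_squares(f,box,diff_step=1e-3); print(l,n,"hull fit",r.x, "area ratio",M["m00"]/cv2.moments(sil(*r.x))["m00"])
        # hole
        for z in(0,H):
            for p in pix(circ(*r.x,z,R),c): cv2.circle(img,tuple(int(round(q)) for q in p),0,(0,255,0),-1)
        for p in pix(circ(*r.x,H,31 if R==55 else 17),c): cv2.circle(img,tuple(int(round(q)) for q in p),0,(255,0,0),-1)
    for cxy in ((545,-2.5),):
        for r,z,col in((75,88,(0,0,255)),(48,88,(0,255,255)),(12,207,(0,255,0)),(15.5,194,(255,0,255))):
            for p in pix(circ(*cxy,z,r),c): cv2.circle(img,tuple(int(round(q)) for q in p),0,col,-1)
    if n=="top": crop=cv2.vconcat([cv2.resize(img[130:260,170:390],None,fx=3.6,fy=3.6,interpolation=cv2.INTER_NEAREST)])
    else: crop=cv2.resize(img[140:330,260:480],None,fx=3,fy=3,interpolation=cv2.INTER_NEAREST)
    cv2.imwrite(f"pics/{n}1.png",crop)
    for l in("flask","mantle"): print(l,[(np.round(world(d["position"],c)),round(d["conf"],2)) for d in ctrl.tip_of(l,c)])
```

```text
top ring_wide 0.56 1582
ring_wide top hull fit [550.92068705 253.26825637] area ratio 0.9742958484261873
top ring_narrow 0.63 758
ring_narrow top hull fit [ 493.69650888 -279.20377577] area ratio 0.8716393614934699
flask [(array([544.,  -3.,  95.]), 0.6)]
mantle []
scene ring_wide 0.84 2421
ring_wide scene hull fit [551.66409341 255.43039477] area ratio 0.9271782325205845
scene ring_narrow 0.81 663
ring_narrow scene hull fit [ 494.77081564 -276.40749961] area ratio 0.8441133432888425
flask [(array([546.,  -3.,  93.]), 0.62)]
mantle [(array([542.,  -2.,  -2.]), 0.59)]
```

View pics/top1.png

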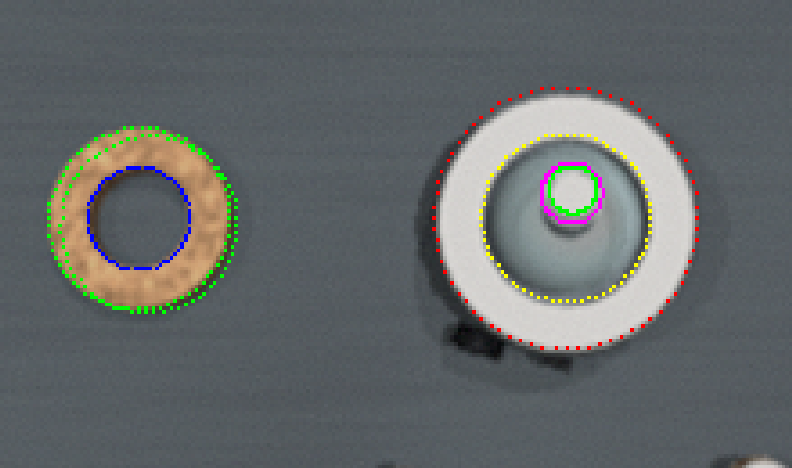

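View pics/scene1.png

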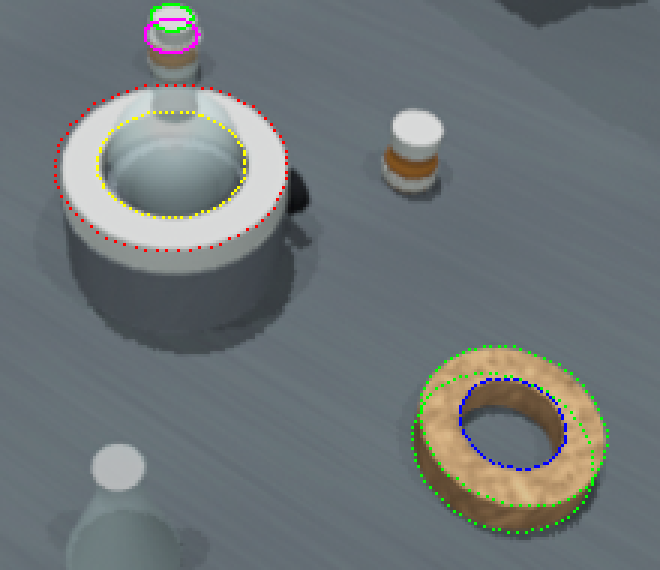

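The overlays land within a couple of mm of the ring, mantle and stopper. I'll refine with colour segmentation.

```bash
cat > fit.py <<'E'
from h import *
from scipy.optimize import least_squares
th=np.linspace(0,2*np.pi,90,endpoint=False)
def circ(x,y,z,r): return np.c_[x+r*np.cos(th),y+r*np.sin(th),np.full(90,z)]
def cork(c,x0,y0):
    hsv=cv2.cvtColor(c["frame"],cv2.COLOR_BGR2HSV)
    m=((hsv[...,1]>70)&(hsv[...,0]<25)&(hsv[...,2]>60)).astype(np.uint8)
    u,v=pix([x0,y0,15],c)[0]; b=np.zeros_like(m); cv2.circle(b,(int(u),int(v)),52,1,-1); return m&b
def rendring(c,p,R,H,r,S=6):
    # supersampled coverage
    def poly(z,q): return pix(circ(p[0],p[1],z,q),c)
    a=np.zeros((400*S,640*S),np.uint8); f=lambda P:np.round((P+.5)*S*16-8).astype(np.int32)
    cv2.fillConvexPoly(a,f(cv2.convexHull(np.float32(np.vstack([poly(0,R),poly(H,R)])))[:,0]),1,shift=4)
    h1=np.zeros_like(a);h2=np.zeros_like(a)
    cv2.fillConvexPoly(h1,f(poly(H,r)),1,shift=4);cv2.fillConvexPoly(h2,f(poly(0,r)),1,shift=4)
    a[(h1&h2)>0]=0
    return cv2.resize(a.astype(np.float32),(640,400),interpolation=cv2.INTER_AREA)
def ringfit(c,p0,R=55,H=30,r=31):
    m=cork(c,*p0).astype(np.float32); best=None
    p=np.array(p0,float)
    for st in(3,1,.5):
        for _ in range(8):
            sc=[(np.abs(rendring(c,p+np.array(d)*st,R,H,r,3)-m).sum(),d) for d in((0,0),(1,0),(-1,0),(0,1),(0,-1))]
            s,d=min(sc); 
            if d==(0,0): break
            p=p+np.array(d)*st
    return p,s,m.sum()
E
python3 - <<'E'
from fit import *
for n in("top","scene"):
    c=ctrl.grab_frame(n)
    print(n,"ring",ringfit(c,(552,255)))
    im=c["frame"].astype(int); 
    w=((im.min(2)>185)&(im.max(2)-im.min(2)<25)).astype(np.uint8)
    # stopper top blob
    u,v=pix([545,-2.5,207],c)[0]; k,lab,st,ce=cv2.connectedComponentsWithStats(w)
    for i in range(1,k):
        if st[i,4]>20 and np.hypot(*(ce[i]-[u,v]))<45: print("blob",st[i],ce[i],"z207",atz(*ce[i],207,c),"z88",atz(*ce[i],88,c))
E
```

```text
top ring (array([552., 255.]), np.float32(102.77778), np.float32(1511.0))
blob [ 292  157   70   69 2009] [326.64061722 191.21602787] z207 [528.36476744   1.01781579 207.        ] z88 [541.93717919  -2.34641768  88.        ]
blob [323 177  12  13 117] [328.65811966 183.09401709] z207 [543.204497   -2.6852659 207.       ] z88 [558.70899134  -6.53162808  88.        ]
scene ring (array([551.5, 255. ]), np.float32(174.11111), np.float32(2491.0))
blob [310 142  15   9  94] [317.37234043 145.70212766] z207 [544.96483444  -0.96661474 207.        ] z88 [426.24755499 -89.3844555   88.        ]
```

```bash
cat >> h.py <<'E'
from scipy.spatial.transform import Rotation as Ro
def togo(X):
    s=ctrl.read_state(); R=Ro.from_quat(s["ee_rot"]).as_matrix()
    print("t",round(float(s["time_s"]),2),"tcp",np.round(s["tool_pos"],1),"gap",round(float(s["finger_gap"]),1),"F",np.round(s["contact_force"],1),"tilt deg",round(np.degrees(np.arccos(-R[2,2])),2))
    print("jaw axis",np.round(R[:,1],3),"joints",np.round(s["joints"],2))
    for x in np.atleast_2d(X): print(x,"-> travel m",np.round(R.T@(x-s["tool_pos"])/1000,4))
E
python3 - <<'E'
from h import *
togo([[214,666.4,300],[544,-2,300],[544,-2,250]])
c=ctrl.grab_frame("top")
print(atz(85,250,0,c),atz(85,250,150,c),atz(85,150,100,c))
E
```

```text
t 1.1 tcp [214.1 666.5 213.9] gap 91.1 F [-0.4 -0.7 -0.5] tilt deg 0.0
jaw axis [ 0.306  0.952 -0.   ] joints [ 1.23  0.38  1.73 -0.    1.03 -0.03]
[214.  666.4 300. ] -> travel m [ 0.0001 -0.0001 -0.0861]
[544.  -2. 300.] -> travel m [-0.5185 -0.5356 -0.0861]
[544.  -2. 250.] -> travel m [-0.5185 -0.5355 -0.0361]
[419.66911609 536.58631794   0.        ] [420.26458531 468.38009441 150.        ] [627.15183912 500.35595886 100.        ]
```

Call:
arm_command([
  [0,0,-0.04],
  [0,0,-0.08],
  [0,0,-0.086],
  [-0.026,-0.027,-0.086],
  [-0.053,-0.055,-0.086],
  [-0.08,-0.083,-0.086],
  [-0.107,-0.11,-0.086],
  [-0.134,-0.138,-0.086],
], spin=[0,0,0,0,0,0,0,0], grip=[100,100,100,100,100,100,100,100])

```text
time_s: 1.82
tool_pos: [299.9, 492.6, 300.0]
ee_rot: [0.155, 0.988, 0.0, 0.0]
contact_force: [0.2, 0.1, 1.2]
finger_gap: 91.1
```

```bash
python3 -c "
from h import *
togo([[544,-2,300],[544,-2,250]])"
```

```text
t 1.82 tcp [299.9 492.6 300. ] gap 91.1 F [0.2 0.1 1.2] tilt deg 0.03
jaw axis [0.305 0.952 0.001] joints [ 0.98  0.09  1.93 -0.    1.12 -0.28]
[544  -2 300] -> travel m [-3.835e-01 -3.964e-01 -1.000e-04]
[544  -2 250] -> travel m [-0.3835 -0.3964  0.0499]
```

Call:
arm_command([
  [-0.027,-0.028,0],
  [-0.054,-0.056,0],
  [-0.081,-0.084,0],
  [-0.108,-0.112,0],
  [-0.135,-0.14,0],
  [-0.162,-0.168,0],
  [-0.189,-0.196,0],
  [-0.21,-0.217,0],
], spin=[0,0,0,0,0,0,0,0], grip=[100,100,100,100,100,100,100,100])

```text
time_s: 2.48
tool_pos: [433.8, 220.9, 300.2]
ee_rot: [0.155, 0.988, 0.0, 0.0]
contact_force: [1.3, -0.4, 0.3]
finger_gap: 91.2
```

Call:
arm_command([
  [-0.027,-0.028,0],
  [-0.054,-0.056,0],
  [-0.081,-0.084,0],
  [-0.108,-0.112,0],
  [-0.135,-0.14,0],
  [-0.162,-0.168,0],
  [-0.1745,-0.18,0],
  [-0.1745,-0.18,0],
], spin=[0,0,0,0,0,0,0,0], grip=[100,100,100,100,100,100,100,100])

```text
time_s: 3.15
tool_pos: [545.5, -4.4, 300.0]
ee_rot: [0.156, 0.988, -0.0, 0.0]
contact_force: [-0.2, 0.8, -0.4]
finger_gap: 91.0
```

```bash
python3 -c "
from h import *
togo([[544,-2,300],[544,-2,148]])
c=ctrl.grab_frame('scene'); cv2.imwrite('pics/s2.png',c['frame'])"
```

```text
t 3.15 tcp [545.5  -4.4 300. ] gap 91.0 F [-0.2  0.8 -0.4] tilt deg 0.05
jaw axis [ 0.309  0.951 -0.   ] joints [-0.05  0.03  1.99 -0.    1.12 -1.31]
[544  -2 300] -> travel m [ 0.0022  0.0018 -0.    ]
[544  -2 148] -> travel m [0.0023 0.0018 0.152 ]
```

View pics/s2.png

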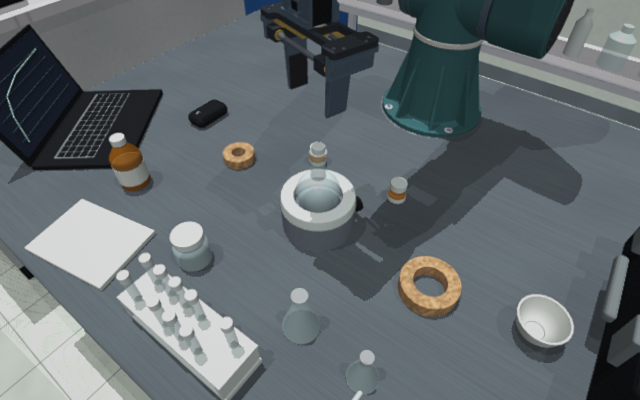

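Call:
arm_command([
  [0,0,0],
  [0,0,0.02],
  [0,0,0.045],
  [0,0,0.06],
  [0,0,0.07],
  [0,0,0.07],
  [0,0,0.07],
  [0,0,0.07],
], spin=[0,0,0,0,0,0,0,0], grip=[100,100,100,100,100,100,100,100])

```text
time_s: 3.87
tool_pos: [544.7, -1.1, 231.1]
ee_rot: [0.154, 0.988, 0.0, 0.001]
contact_force: [-0.7, 0.6, 0.1]
finger_gap: 91.3
```

```bash
python3 -c "
from h import *
togo([[544,-2,300],[544,-2,148]])
c=ctrl.grab_frame('scene'); cv2.imwrite('pics/s3.png',c['frame'])"
```

```text
t 3.87 tcp [544.7  -1.1 231.1] gap 91.3 F [-0.7  0.6  0.1] tilt deg 0.08
jaw axis [0.305 0.952 0.   ] joints [-0.04  0.11  2.04  0.    0.99 -1.31]
[544  -2 300] -> travel m [ 0.0003 -0.001  -0.0689]
[544  -2 148] -> travel m [ 0.0005 -0.0011  0.0831]
```

View pics/s3.png

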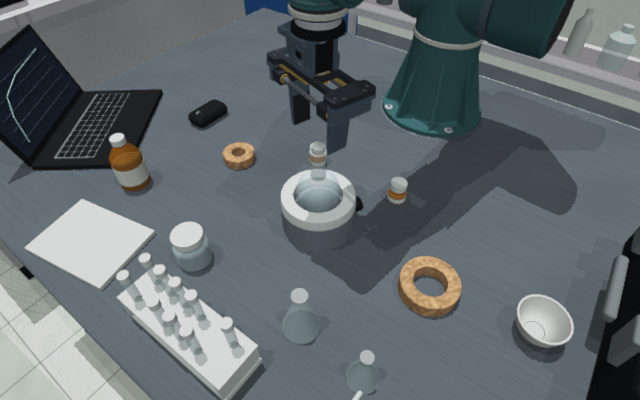

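The stopper at about (317,146) lies between the fingertips at (300,120) and (338,148), so I descend to grip height.

Call:
arm_command([
  [0,0,0.02],
  [0,0,0.04],
  [0,0,0.055],
  [0,0,0.068],
  [0,0,0.077],
  [0,0,0.0825],
  [0,0,0.0825],
  [0,0,0.0825],
], spin=[0,0,0,0,0,0,0,0], grip=[100,100,100,100,100,100,100,100])

```text
time_s: 4.58
tool_pos: [544.5, -1.5, 148.0]
ee_rot: [0.155, 0.988, 0.0, 0.0]
contact_force: [-0.2, 0.3, 0.7]
finger_gap: 91.2
```

```bash
python3 -c "
from h import *
togo([[544,-2,148]])
c=ctrl.grab_frame('scene'); cv2.imwrite('pics/s4.png',cv2.resize(c['frame'][60:260,220:460],None,fx=3,fy=3))
print(pix([[544,-2,207],[544,-2,167]],c))"
```

```text
t 4.58 tcp [544.5  -1.5 148. ] gap 91.2 F [-0.2  0.3  0.7] tilt deg 0.03
jaw axis [0.306 0.952 0.   ] joints [-0.05  0.23  2.08 -0.    0.83 -1.31]
[544  -2 148] -> travel m [ 0.0003 -0.0007  0.    ]
[[317.22619464 145.19338359]
 [317.22610951 162.67672462]]
```

View pics/s4.png

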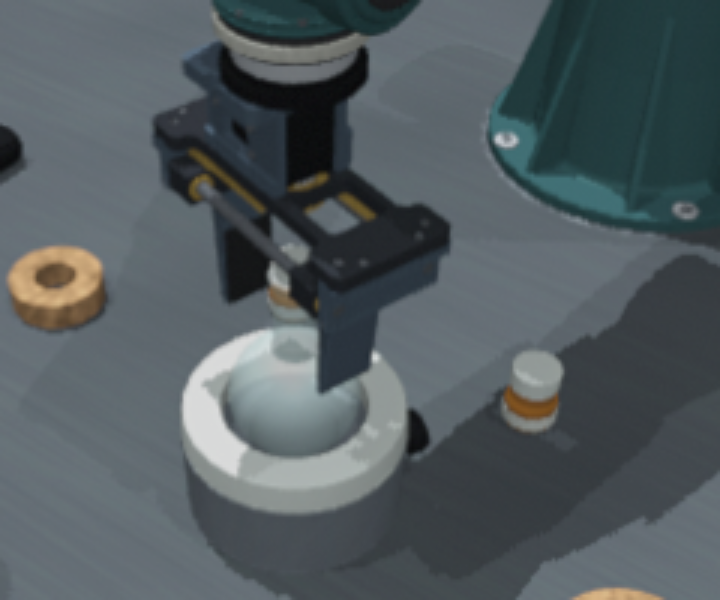

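The fingers straddle the neck, with the bulb visible below them in the well at crop (295,400). I close the gripper with the pose held.

Call:
arm_command([
  [0,0,0],
  [0,0,0],
  [0,0,0],
  [0,0,0],
  [0,0,0],
  [0,0,0],
  [0,0,0],
  [0,0,0],
], spin=[0,0,0,0,0,0,0,0], grip=[60,45,38,34,31,28,25,22])

```text
time_s: 5.3
tool_pos: [544.1, -1.4, 147.4]
ee_rot: [0.155, 0.988, -0.0, -0.0]
contact_force: [-0.2, -1.1, 0.1]
finger_gap: 40.9
```

Call:
arm_command([
  [0,0,0],
  [0,0,0],
  [0,0,0],
  [0,0,0],
  [0,0,0],
  [0,0,0],
  [0,0,0],
  [0,0,0],
], spin=[0,0,0,0,0,0,0,0], grip=[15,5,0,0,0,0,0,0])

```text
time_s: 5.97
tool_pos: [544.1, -1.5, 147.4]
ee_rot: [0.155, 0.988, -0.0, -0.0]
contact_force: [-0.3, 0.3, -0.0]
finger_gap: 29.6
```

Call:
arm_command([
  [0,0,0],
  [0,0,0],
  [0,0,0],
  [0,0,0],
  [0,0,0],
  [0,0,0],
  [0,0,0],
  [0,0,0],
], spin=[0,0,0,0,0,0,0,0], grip=[0,0,0,0,0,0,0,0])

```text
time_s: 6.63
tool_pos: [544.2, -1.5, 147.5]
ee_rot: [0.155, 0.988, -0.0, 0.0]
contact_force: [0.5, -0.5, -0.3]
finger_gap: 29.0
```

```bash
python3 -c "
from h import *
togo([[544,-2,148]])"
```

```text
t 6.63 tcp [544.2  -1.5 147.5] gap 29.0 F [ 0.5 -0.5 -0.3] tilt deg 0.0
jaw axis [0.306 0.952 0.   ] joints [-0.05  0.23  2.08 -0.    0.83 -1.31]
[544  -2 148] -> travel m [-0.     -0.0006 -0.0005]
```

Call:
arm_command([
  [0,0,-0.003],
  [0,0,-0.007],
  [0,0,-0.012],
  [0,0,-0.018],
  [0,0,-0.025],
  [0,0,-0.032],
  [0,0,-0.038],
  [0,0,-0.04],
], spin=[0,0,0,0,0,0,0,0], grip=[0,0,0,0,0,0,0,0])

```text
time_s: 7.3
tool_pos: [544.7, -1.5, 188.8]
ee_rot: [0.155, 0.988, 0.0, 0.001]
contact_force: [-0.4, 0.3, -2.2]
finger_gap: 29.3
```

Call:
arm_command([
  [0,0,-0.008],
  [0,0,-0.02],
  [0,0,-0.032],
  [0,0,-0.044],
  [0,0,-0.054],
  [0,0,-0.06],
  [0,0,-0.06],
  [0,0,-0.06],
], spin=[0,0,0,0,0,0,0,0], grip=[0,0,0,0,0,0,0,0])

```text
time_s: 7.97
tool_pos: [544.2, -1.5, 247.6]
ee_rot: [0.155, 0.988, 0.0, 0.0]
contact_force: [-0.4, -0.1, -3.0]
finger_gap: 28.9
```

```bash
python3 -c "
from h import *
togo([[551.7,255,248],[551.7,255,110]])
c=ctrl.grab_frame('scene'); cv2.imwrite('pics/s5.png',c['frame'])
p=ctrl.read_state()['tool_pos']
print(pix([p+[0,0,19-70],[544,-2,139]],c))
print([(np.round(world(d['position'],c)),round(d['conf'],2)) for d in ctrl.tip_of('flask',c)])"
```

```text
t 7.97 tcp [544.2  -1.5 247.6] gap 28.9 F [-0.4 -0.1 -3. ] tilt deg 0.03
jaw axis [0.306 0.952 0.   ] joints [-0.05  0.09  2.03 -0.    1.02 -1.31]
[551.7 255.  248. ] -> travel m [ 0.0713  0.2465 -0.0004]
[551.7 255.  110. ] -> travel m [0.0713 0.2465 0.1376]
[[317.52265505 150.17596037]
 [317.2265152  174.1040271 ]]
[(array([544.,  -1., 194.]), 0.7)]
```

View pics/s5.png

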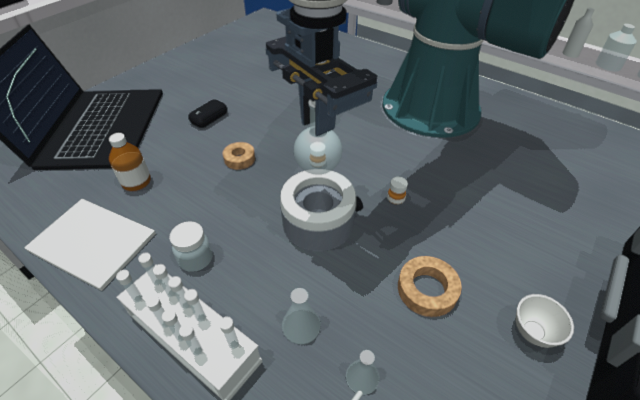

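The flask is lifted and upright, with its bulb at (318,150) as predicted and about 2–3 N on the wrist. I carry it over to the ring.

Call:
arm_command([
  [0.001,0.004,0],
  [0.004,0.014,0],
  [0.008,0.028,0],
  [0.013,0.045,0],
  [0.018,0.062,0],
  [0.023,0.08,0],
  [0.028,0.097,0],
  [0.033,0.114,0],
], spin=[0,0,0,0,0,0,0,0], grip=[0,0,0,0,0,0,0,0])

```text
time_s: 8.73
tool_pos: [547.2, 118.9, 247.1]
ee_rot: [0.155, 0.988, -0.0, -0.0]
contact_force: [0.4, -0.8, -2.9]
finger_gap: 29.3
```

Call:
arm_command([
  [0.005,0.018,0],
  [0.01,0.035,0],
  [0.015,0.053,0],
  [0.021,0.073,0],
  [0.027,0.093,0],
  [0.033,0.112,0],
  [0.037,0.126,0],
  [0.0383,0.1325,0],
], spin=[0,0,0,0,0,0,0,0], grip=[0,0,0,0,0,0,0,0])

```text
time_s: 9.4
tool_pos: [551.2, 257.1, 247.1]
ee_rot: [0.154, 0.988, 0.0, -0.0]
contact_force: [0.3, 0.3, -2.7]
finger_gap: 29.3
```

Call:
arm_command([
  [0,0,0],
  [0,0,0.005],
  [0,0,0.015],
  [0,0,0.03],
  [0,0,0.045],
  [0,0,0.058],
  [0,0,0.066],
  [0,0,0.07],
], spin=[0,0,0,0,0,0,0,0], grip=[0,0,0,0,0,0,0,0])

```text
time_s: 10.07
tool_pos: [551.0, 254.3, 175.7]
ee_rot: [0.155, 0.988, -0.001, -0.001]
contact_force: [0.4, -0.5, -2.4]
finger_gap: 29.1
```

Call:
arm_command([
  [0,0,0],
  [0,0,0.004],
  [0,0,0.012],
  [0,0,0.022],
  [0,0,0.03],
  [0,0,0.036],
  [0,0,0.04],
  [0,0,0.04],
], spin=[0,0,0,0,0,0,0,0], grip=[0,0,0,0,0,0,0,0])

```text
time_s: 10.73
tool_pos: [551.1, 254.8, 136.3]
ee_rot: [0.155, 0.988, -0.0, -0.001]
contact_force: [0.6, 0.6, -3.2]
finger_gap: 29.1
```

```bash
cat > look.py <<'E'
import sys
from fit import *
tag=sys.argv[1]
togo([[551.7,255,137],[551.7,255,110]])
p=ctrl.read_state()['tool_pos']; out=[]
for n in("scene","top"):
    c=ctrl.grab_frame(n)
    print(n,"flask",[(np.round(world(d['position'],c)),round(d['conf'],2)) for d in ctrl.tip_of('flask',c)],
      "ring",[(np.round(world(d['position'],c)),round(d['conf'],2)) for d in ctrl.tip_of('ring_wide',c)])
    q=pix(p+[0,0,-51],c)[0]; print("bulb pix",q)
    u,v=pix([551.7,255,30],c)[0].astype(int)
    out.append(cv2.resize(c["frame"][max(0,v-75):max(0,v-75)+125,u-65:u+65],(395,380)))
cv2.imwrite(f"pics/{tag}.png",cv2.hconcat(out))
E
python3 look.py s6
```

```text
t 10.73 tcp [551.1 254.8 136.3] gap 29.1 F [ 0.6  0.6 -3.2] tilt deg 0.09
jaw axis [ 0.306  0.952 -0.001] joints [ 0.39  0.34  1.96 -0.    0.85 -0.87]
[551.7 255.  137. ] -> travel m [-0.0005  0.0003 -0.0007]
[551.7 255.  110. ] -> travel m [-0.0005  0.0004  0.0263]
scene flask [(array([552., 254.,  81.]), 0.85)] ring [(array([552., 256.,  -2.]), 0.81)]
bulb pix [437.13540385 262.2418073 ]
top flask [] ring []
bulb pix [201.83684598 186.94281259]
```

View pics/s6.png

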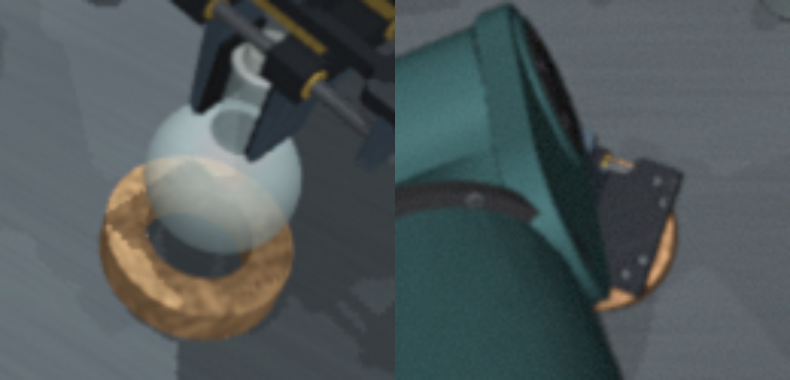

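The bulb sits above the ring opening in the scene crop, at about (225,175), still about 26 mm too high and laterally aligned. I lower in stages and watch the force.

Call:
arm_command([
  [0,0,0.003],
  [0,0,0.007],
  [0,0,0.011],
  [0,0,0.015],
  [0,0,0.018],
  [0,0,0.02],
  [0,0,0.02],
  [0,0,0.02],
], spin=[0,0,0,0,0,0,0,0], grip=[0,0,0,0,0,0,0,0])

```text
time_s: 11.7
tool_pos: [551.6, 255.0, 117.3]
ee_rot: [0.155, 0.988, -0.0, -0.0]
contact_force: [0.2, -0.6, -2.1]
finger_gap: 29.1
```

```bash
cat > look2.py <<'E'
import sys
from fit import *
togo([[551.7,255,110]])
p=ctrl.read_state()['tool_pos']
c=ctrl.grab_frame("scene")
print("flask",[(np.round(world(d['position'],c),1),round(d['conf'],2)) for d in ctrl.tip_of('flask',c)],
      "ring",[(np.round(world(d['position'],c),1),round(d['conf'],2)) for d in ctrl.tip_of('ring_wide',c)])
im=c["frame"].copy()
# predicted bulb outline and ring
cam=-np.array(c["R"]).T@np.array(c["t"]); b=p+[0,0,-50.5]; n=cam-b; D=np.linalg.norm(n); n/=D; r=42.5
cc=b+n*r*r/D; rr=r*np.sqrt(1-(r/D)**2); a=np.cross(n,[0,0,1]); a/=np.linalg.norm(a); e=np.cross(n,a)
im=cv2.resize(im[200:330,370:500],None,fx=4.5,fy=4.5,interpolation=cv2.INTER_CUBIC)
for P,col in((cc+rr*(np.cos(th)[:,None]*a+np.sin(th)[:,None]*e),(0,0,255)),(circ(551.7,255,30,55),(0,255,0)),(circ(551.7,255,30,31),(255,0,0))):
    for q in (pix(P,c)-[370,200]+.5)*4.5: cv2.circle(im,tuple(int(x) for x in q),1,col,-1)
cv2.imwrite(f"pics/{sys.argv[1]}.png",im)
E
python3 look2.py s7
```

```text
t 11.7 tcp [551.6 255.  117.3] gap 29.1 F [ 0.2 -0.6 -2.1] tilt deg 0.01
jaw axis [ 0.306  0.952 -0.   ] joints [ 0.39  0.37  1.96  0.    0.81 -0.87]
[551.7 255.  110. ] -> travel m [-0.0001  0.      0.0073]
flask [(array([552. , 257.1,  62. ]), 0.92)] ring [(array([5.507e+02, 2.563e+02, 1.000e-01]), 0.76), (array([ 496.6, -282.1,    0.8]), 0.73)]
```

View pics/s7.png

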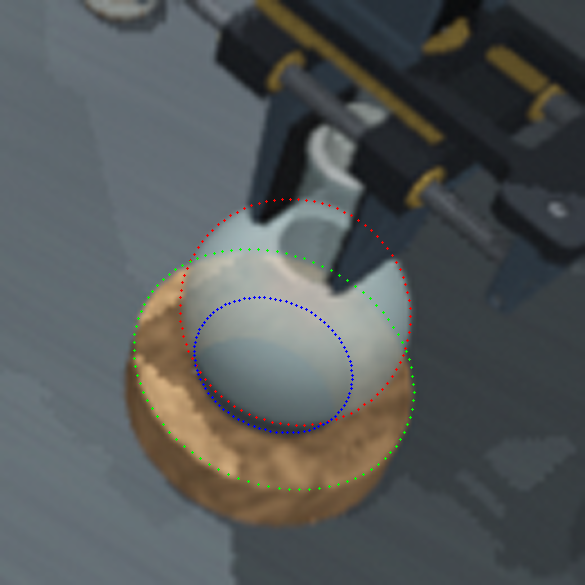

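Call:
arm_command([
  [0,0,0.001],
  [0,0,0.002],
  [0,0,0.003],
  [0,0,0.004],
  [0,0,0.0045],
  [0,0,0.005],
  [0,0,0.005],
  [0,0,0.005],
], spin=[0,0,0,0,0,0,0,0], grip=[0,0,0,0,0,0,0,0])

```text
time_s: 12.52
tool_pos: [551.6, 255.0, 112.4]
ee_rot: [0.155, 0.988, -0.0, -0.0]
contact_force: [-0.0, -0.1, -2.4]
finger_gap: 29.4
```

Call:
arm_command([
  [0,0,0.0003],
  [0,0,0.0006],
  [0,0,0.0009],
  [0,0,0.0012],
  [0,0,0.0015],
  [0,0,0.0015],
  [0,0,0.0015],
  [0,0,0.0015],
], spin=[0,0,0,0,0,0,0,0], grip=[0,0,0,0,0,0,0,0])

```text
time_s: 13.18
tool_pos: [551.6, 255.0, 110.9]
ee_rot: [0.155, 0.988, -0.0, 0.0]
contact_force: [-0.2, 0.7, -2.7]
finger_gap: 29.4
```

```bash
python3 look2.py s8; python3 -c "
from h import *
for i in range(5): ctrl.grab_frame('scene'); print(np.round(ctrl.read_state()['contact_force'],1))"
```

```text
t 13.18 tcp [551.6 255.  110.9] gap 29.4 F [-0.2  0.7 -2.7] tilt deg 0.0
jaw axis [ 0.306  0.952 -0.   ] joints [ 0.39  0.38  1.96 -0.    0.8  -0.87]
[551.7 255.  110. ] -> travel m [-0.0001 -0.      0.0009]
flask [(array([553.4, 252.3,  58.5]), 0.92)] ring [(array([5.514e+02, 2.564e+02, 5.000e-01]), 0.69)]
[-0.2  0.6 -3.3]
[ 0.4  0.5 -2.6]
[ 0.4 -0.5 -2.4]
[-0.4  0.2 -2.2]
[ 0.1 -1.2 -2.1]
```

Call:
arm_command([
  [0,0,0.0003],
  [0,0,0.0006],
  [0,0,0.0009],
  [0,0,0.001],
  [0,0,0.001],
  [0,0,0.001],
  [0,0,0.001],
  [0,0,0.001],
], spin=[0,0,0,0,0,0,0,0], grip=[0,0,0,0,0,0,0,0])

```text
time_s: 14.25
tool_pos: [551.8, 255.1, 110.1]
ee_rot: [0.155, 0.988, 0.0, 0.0]
contact_force: [0.4, -1.2, 2.6]
finger_gap: 29.5
```

Call:
arm_command([
  [0,0,0.0002],
  [0,0,0.0004],
  [0,0,0.0006],
  [0,0,0.0008],
  [0,0,0.0008],
  [0,0,0.0008],
  [0,0,0.0008],
  [0,0,0.0008],
], spin=[0,0,0,0,0,0,0,0], grip=[0,0,0,0,0,0,0,0])

```text
time_s: 14.92
tool_pos: [552.3, 255.2, 109.7]
ee_rot: [0.155, 0.988, 0.0, 0.001]
contact_force: [0.9, -1.2, 7.5]
finger_gap: 29.2
```

```bash
python3 look2.py s9; python3 -c "
from h import *
for i in range(4): ctrl.grab_frame('scene'); print(np.round(ctrl.read_state()['contact_force'],1))"
```

```text
t 14.92 tcp [552.3 255.2 109.7] gap 29.2 F [ 0.9 -1.2  7.5] tilt deg 0.08
jaw axis [0.306 0.952 0.001] joints [ 0.39  0.38  1.96 -0.    0.8  -0.87]
[551.7 255.  110. ] -> travel m [ 0.0005 -0.0004 -0.0003]
flask [(array([550.4, 254.4,  58.2]), 0.75)] ring [(array([549. , 255.3,   3.2]), 0.6)]
[ 1.8 -0.6  7.8]
[ 2.2 -1.5  7.2]
[ 2.4 -1.1  6.8]
[ 1.8 -1.   7.3]
```

View pics/s9.png

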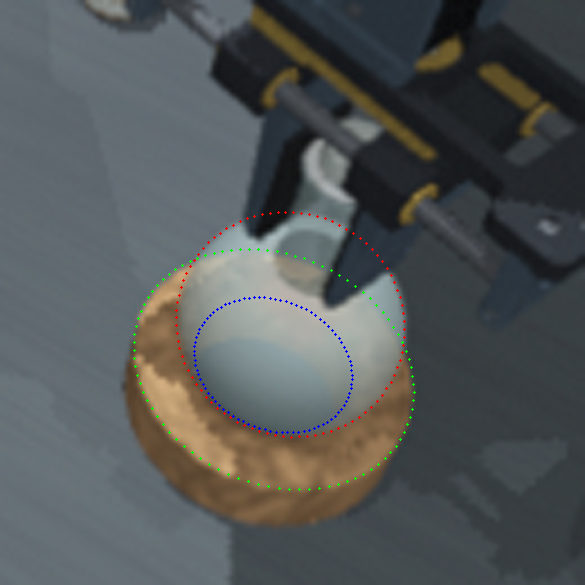

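Contact came at TCP z ≈ 110 mm, the seated height, with only small side force. I back off the excess push, then open gradually.

Call:
arm_command([
  [0,0,-0.0004],
  [0,0,-0.0008],
  [0,0,-0.001],
  [0,0,-0.001],
  [0,0,-0.001],
  [0,0,-0.001],
  [0,0,-0.001],
  [0,0,-0.001],
], spin=[0,0,0,0,0,0,0,0], grip=[0,0,0,0,0,0,0,0])

```text
time_s: 15.93
tool_pos: [551.6, 255.0, 110.1]
ee_rot: [0.155, 0.988, -0.0, -0.0]
contact_force: [0.9, -0.4, 2.4]
finger_gap: 29.2
```

```bash
python3 -c "
from h import *
togo([551.7,255,110])
for i in range(4): ctrl.grab_frame('scene'); print(np.round(ctrl.read_state()['contact_force'],1))"
```

```text
t 15.93 tcp [551.6 255.  110.1] gap 29.2 F [ 0.9 -0.4  2.4] tilt deg 0.01
jaw axis [ 0.306  0.952 -0.   ] joints [ 0.39  0.38  1.96 -0.    0.8  -0.87]
[551.7 255.  110. ] -> travel m [-0.0001  0.      0.0001]
[0.5 0.1 1.8]
[0.3 0.3 2.3]
[ 0.2 -0.8  1. ]
[ 1.1 -0.1  1.2]
```

Call:
arm_command([
  [0,0,0],
  [0,0,0],
  [0,0,0],
  [0,0,0],
  [0,0,0],
  [0,0,0],
  [0,0,0],
  [0,0,0],
], spin=[0,0,0,0,0,0,0,0], grip=[31,32,33,34,36,38,42,46])

```text
time_s: 16.8
tool_pos: [551.5, 255.0, 110.0]
ee_rot: [0.155, 0.988, -0.0, -0.0]
contact_force: [0.1, -0.5, 0.4]
finger_gap: 40.9
```

```bash
python3 look2.py s10
```

```text
t 16.8 tcp [551.5 255.  110. ] gap 40.9 F [ 0.1 -0.5  0.4] tilt deg 0.02
jaw axis [ 0.306  0.952 -0.   ] joints [ 0.39  0.38  1.96  0.    0.8  -0.87]
[551.7 255.  110. ] -> travel m [-0.0002  0.0001  0.    ]
flask [(array([554.3, 256.2,  55.3]), 0.77)] ring [(array([552.2, 255.9,  -2.3]), 0.63)]
```

View pics/s10.png

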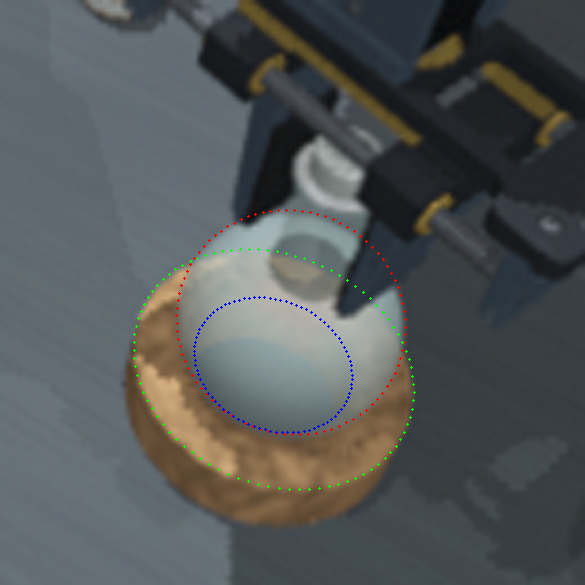

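```bash
cat > look3.py <<'E'
import sys
from fit import *
cx,cy,cz=[float(v) for v in sys.argv[2:5]]
c=ctrl.grab_frame("scene"); x0,y0,S=385,195,5.5
im=cv2.resize(c["frame"][y0:y0+105,x0:x0+115],None,fx=S,fy=S,interpolation=cv2.INTER_CUBIC); raw=im.copy()
for z,r,col in((42,13.5,(0,255,255)),(92,15.5,(0,0,255)),(97,15.5,(0,0,255)),(97,12,(255,0,255)),(110,12,(0,255,0))):
    for q in (pix(circ(cx,cy,cz+z,r),c)-[x0,y0]+.5)*S: cv2.circle(im,tuple(int(x) for x in q),1,col,-1)
cv2.imwrite(f"pics/{sys.argv[1]}.png",im)
E
python3 look3.py s11 551.7 255 59
```

```text
(no output)
```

View pics/s11.png

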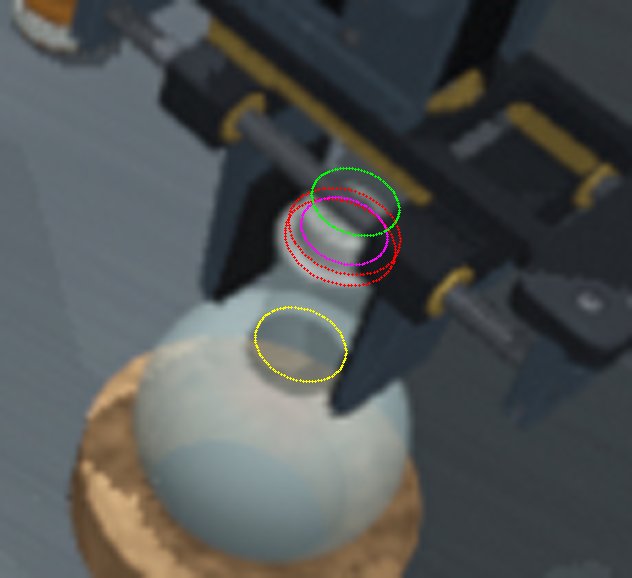

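```bash
cat > fl.py <<'E'
from fit import *
def axisdir(tx,ty): # tilt components (rad) toward +x,+y
    v=np.array([np.tan(tx),np.tan(ty),1.]); return v/np.linalg.norm(v)
def fcirc(b,n,h,r):
    a=np.cross(n,[1,0,0]); a/=np.linalg.norm(a); e=np.cross(n,a)
    return b+n*h+r*(np.cos(th)[:,None]*a+np.sin(th)[:,None]*e)
def bulb(b,c,r=42.5):
    cam=-np.array(c["R"]).T@np.array(c["t"]); n=cam-b; D=np.linalg.norm(n); n=n/D
    return fcirc(b+n*r*r/D,n,0,r*np.sqrt(1-(r/D)**2))
E
python3 - <<'E'
from fl import *
c=ctrl.grab_frame("scene"); x0,y0,S=385,195,5.5
b=np.array([551.7,255,59.]); q=pix(bulb(b,c),c)
print("pred bulb l,r,t,b",q.min(0),q.max(0))
for tx,ty in((0,0),(.05,0),(0,.05)):
    print(tx,ty,pix(np.array([b+axisdir(tx,ty)*h for h in(42,94.5)]),c).round(1).tolist())
print("1mm shifts",[ (pix(b+d,c)-pix(b,c)).round(2).tolist() for d in np.eye(3)])
m=[d for d in ctrl.trace("flask",c)]
im=cv2.resize(c["frame"][y0:y0+105,x0:x0+115],None,fx=S,fy=S,interpolation=cv2.INTER_CUBIC)
if m:
    k=cv2.resize(m[0]["pixels"][y0:y0+105,x0:x0+115].astype(np.uint8),None,fx=S,fy=S,interpolation=cv2.INTER_NEAREST)
    cs,_=cv2.findContours(k,cv2.RETR_EXTERNAL,cv2.CHAIN_APPROX_NONE); cv2.drawContours(im,cs,-1,(0,255,0),1); print(m[0]["conf"])
for p in (q-[x0,y0]+.5)*S: cv2.circle(im,tuple(int(x) for x in p),1,(0,0,255),-1)
cv2.imwrite("pics/s12.png",im)
E
```

```text
pred bulb l,r,t,b [408.69912764 246.49043716] [459.45752026 296.39029217]
0 0 [[439.2, 257.1], [446.7, 237.5]]
0.05 0 [[438.6, 257.9], [445.5, 239.4]]
0 0.05 [[440.3, 257.7], [449.5, 238.9]]
1mm shifts [[[-0.25, 0.4]], [[0.53, 0.29]], [[0.12, -0.32]]]
0.89
```

View pics/s12.png

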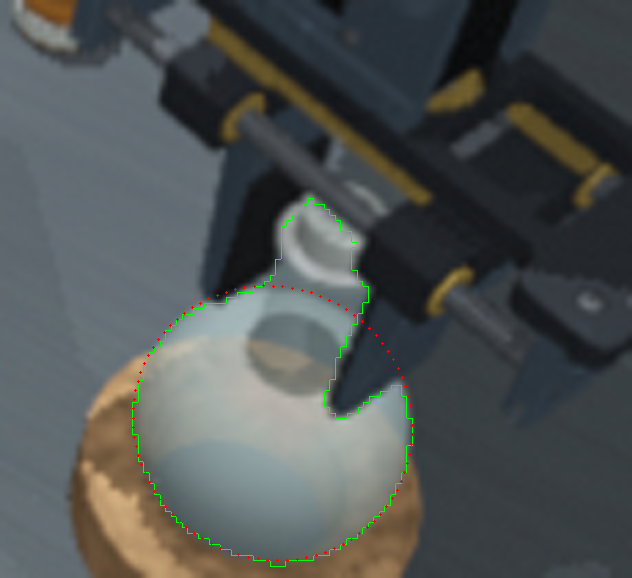

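The bulb outline matches the ring centre. The lip, though, shows a lean of about 4° toward +x after release, so I'll check whether it is still rocking.

```bash
cat > tilt.py <<'E'
from fl import *
def edges(c,mask,tag,x0=385,y0=195,S=5.5):
    pass
def fittilt(c,b,m):
    # match mask against rendered silhouette of neck+lip+stopper(above bulb), only where mask visible
    pass
E
python3 - <<'E'
from fl import *
fr=[]
for i in range(6):
    c=ctrl.grab_frame("scene")
    if i%5==0: fr.append(cv2.resize(c["frame"][215:290,415:475],None,fx=6,fy=6,interpolation=cv2.INTER_CUBIC))
s=ctrl.read_state(); print(s["time_s"],s["finger_gap"])
cv2.imwrite("pics/s13.png",cv2.hconcat(fr))
print(np.abs(fr[0].astype(int)-fr[1]).mean())
E
```

```text
17.4 41.95629534537264
0.5022777777777778
```

View pics/s13.png

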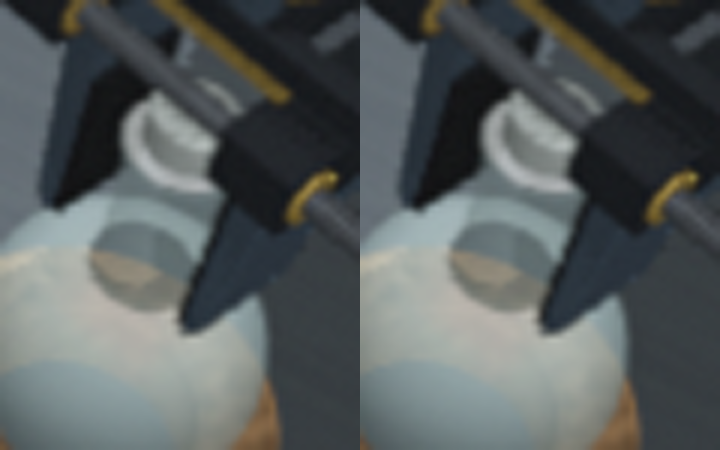

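```bash
cat > ov.py <<'E'
import sys
from fl import *
tag,tl=sys.argv[1],[tuple(map(float,a.split(","))) for a in sys.argv[2:]]
c=ctrl.grab_frame("scene"); x0,y0,S=415,215,6; out=[]
f=c["frame"][y0:y0+75,x0:x0+60]
for tx,ty in tl:
    im=cv2.resize(f,None,fx=S,fy=S,interpolation=cv2.INTER_CUBIC)
    n=axisdir(np.radians(tx),np.radians(ty)); b=np.array([551.7,255,59.])
    for h,r,col in((40.3,13.5,(0,255,255)),(92,15.5,(0,0,255)),(97,15.5,(0,0,255)),(97,12,(255,0,255)),(110,12,(0,255,0))):
        for q in (pix(fcirc(b,n,h,r),c)-[x0,y0]+.5)*S: cv2.circle(im,tuple(int(x) for x in q),0,col,-1)
    out.append(im[:,:266])
cv2.imwrite(f"pics/{tag}.png",cv2.hconcat(out))
E
python3 ov.py s14 0,0 3,-1.5 5,-2
```

View pics/s14.png

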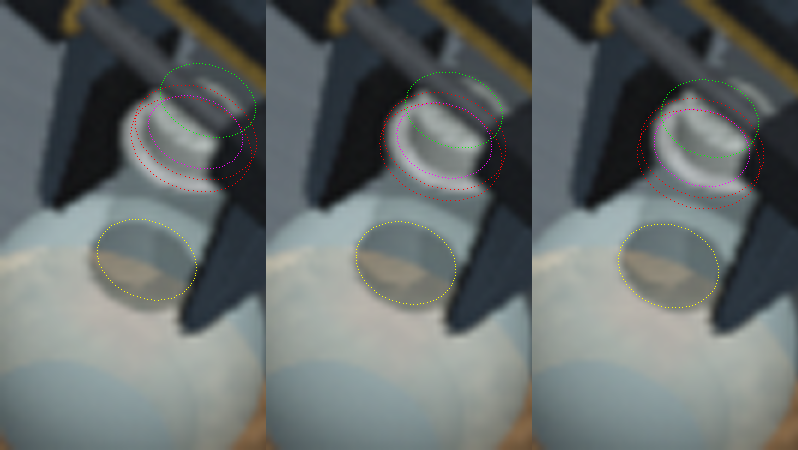

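The overlay fits best with a lean of about 1.5° at most, within calibration error, and the flask is stationary. I open fully and retreat upward.

Call:
arm_command([
  [0,0,0],
  [0,0,0],
  [0,0,0],
  [0,0,0],
  [0,0,0],
  [0,0,0],
  [0,0,0],
  [0,0,0],
], spin=[0,0,0,0,0,0,0,0], grip=[50,56,62,70,78,86,93,100])

```text
time_s: 18.12
tool_pos: [551.6, 255.0, 110.1]
ee_rot: [0.155, 0.988, -0.0, -0.0]
contact_force: [0.0, -0.4, -0.2]
finger_gap: 87.0
```

```bash
python3 ov.py s15 0,0 1,-1 2,-2; python3 -c "
from h import *
togo([551.7,255,230])"
```

```text
t 18.17 tcp [551.6 255.  110.1] gap 89.9 F [-0.4  0.4 -0.5] tilt deg 0.0
jaw axis [ 0.306  0.952 -0.   ] joints [ 0.39  0.38  1.96  0.    0.8  -0.87]
[551.7 255.  230. ] -> travel m [-1.000e-04 -0.000e+00 -1.199e-01]
```

View pics/s15.png

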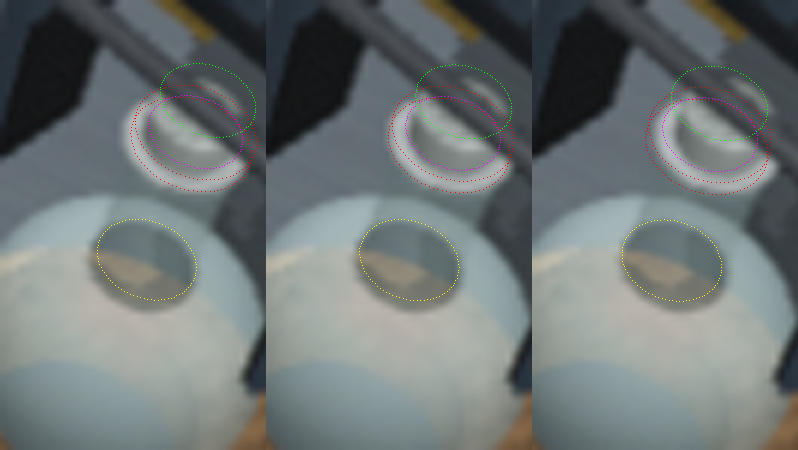

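The flask hasn't moved and stands clear between the open fingers. The lip and neck base match an upright model to within 1–1.5 px. I retreat straight up, then aside so the top camera can see.

Call:
arm_command([
  [0,0,-0.005],
  [0,0,-0.02],
  [0,0,-0.04],
  [0,0,-0.065],
  [0,0,-0.09],
  [0,0,-0.115],
  [0,0,-0.135],
  [0,0,-0.15],
], spin=[0,0,0,0,0,0,0,0], grip=[100,100,100,100,100,100,100,100])

```text
time_s: 18.83
tool_pos: [552.0, 255.2, 262.7]
ee_rot: [0.155, 0.988, 0.001, 0.001]
contact_force: [0.9, -0.3, 0.6]
finger_gap: 91.5
```

Call:
arm_command([
  [0,-0.02,0],
  [0,-0.05,0],
  [0,-0.09,0],
  [0,-0.13,0],
  [0,-0.17,0],
  [0,-0.21,0],
  [0,-0.25,0],
  [0,-0.28,0],
], spin=[0,0,0,0,0,0,0,0], grip=[100,100,100,100,100,100,100,100])

```text
time_s: 19.5
tool_pos: [464.7, -13.6, 260.6]
ee_rot: [0.155, 0.988, -0.0, 0.0]
contact_force: [1.0, 0.6, -0.1]
finger_gap: 91.5
```

Run:
```python
from fl import *
togo([0,0,0]); out=[]
for n in("scene","top"):
    c=ctrl.grab_frame(n)
    for l in("flask","ring_wide"): print(n,l,[(np.round(world(d['position'],c)),round(d['conf'],2)) for d in ctrl.tip_of(l,c)])
    print("ringfit",ringfit(c,(552,255)))
    im=c["frame"].astype(int); w=((im.min(2)>165)&(im.max(2)-im.min(2)<25)).astype(np.uint8)
    u,v=pix([551.7,255,169],c)[0]; k,lab,st,ce=cv2.connectedComponentsWithStats(w)
    print("pred stopper",u,v)
    for i in range(1,k):
        if st[i,4]>10 and np.hypot(*(ce[i]-[u,v]))<30: print("blob",st[i],ce[i],"z169",atz(*ce[i],169,c))
    x0,y0,S=int(u)-40,int(v)-25,5
    im=cv2.resize(c["frame"][y0:y0+90,x0:x0+80],None,fx=S,fy=S,interpolation=cv2.INTER_CUBIC); b=np.array([551.7,255,59.])
    for P,col in((bulb(b,c),(0,0,255)),(circ(551.7,255,30,55),(0,255,0)),(fcirc(b,axisdir(0,0),97,15.5),(0,0,255)),(fcirc(b,axisdir(0,0),110,12),(255,0,0))):
        for q in (pix(P,c)-[x0,y0]+.5)*S: cv2.circle(im,tuple(int(x) for x in q),0,col,-1)
    out.append(im)
cv2.imwrite("pics/s16.png",cv2.hconcat(out))
```

```text
t 19.5 tcp [464.7 -13.6 260.6] gap 91.5 F [ 1.   0.6 -0.1] tilt deg 0.03
jaw axis [ 0.306  0.952 -0.   ] joints [-0.08 -0.07  2.16 -0.    1.05 -1.34]
[0 0 0] -> travel m [ 0.4467 -0.1292  0.2603]
scene flask [(array([551., 253.,  55.]), 0.66), (array([ 493., -281.,   -2.]), 0.18)]
scene ring_wide [(array([551., 260.,   0.]), 0.87)]
ringfit (array([551.5, 255. ]), np.float32(1222.8889), np.float32(1434.0))
pred stopper 449.1393045633333 231.18019017116194
blob [436 228  20  19 208] [446.54326923 235.80288462] z169 [562.46103692 255.48946916 169.        ]
top flask [(array([553., 255.,  57.]), 0.81)]
top ring_wide [(array([553., 256.,  -1.]), 0.94)]
ringfit (array([552., 255.]), np.float32(786.3334), np.float32(801.0))
pred stopper 192.26984035395913 181.28522172393335
blob [187 173  16  16 156] [193.93589744 179.64102564] z169 [554.84550089 251.88125293 169.        ]
```

View pics/s16.png

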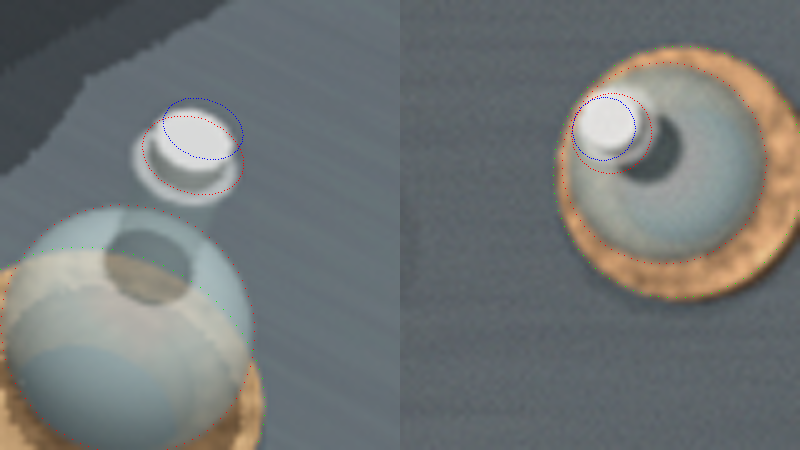

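Both views show the bulb outline centred on the ring, with the stopper about 1.5–2 px off upright. I'll measure the tilt relative to the bulb in each picture.

```bash
cat > tilt.py <<'E'
from fl import *
def render(P,S=8,box=None):
    x0,y0,w,h=box; a=np.zeros((h*S,w*S),np.uint8)
    for Q in P: cv2.fillConvexPoly(a,np.round(((Q-[x0,y0]+.5)*S)*16-8).astype(np.int32),1,shift=4)
    return cv2.resize(a.astype(np.float32),(w,h),interpolation=cv2.INTER_AREA)
for n in("scene","top"):
    c=ctrl.grab_frame(n); b0=np.array([551.7,255,59.])
    u,v=pix([551.7,255,110],c)[0]; box=(int(u)-50,int(v)-50,100,100); x0,y0=box[:2]
    tr=ctrl.trace("flask",c)
    if not tr: print("no trace"); continue
    m=tr[0]["pixels"][y0:y0+100,x0:x0+100].astype(np.float32)
    def parts(off,t):
        nn=axisdir(*np.radians(t)); hull=lambda L: cv2.convexHull(np.float32(np.vstack([pix(fcirc(b0,nn,h,r),c) for h,r in L])))[:,0]+off
        return [pix(bulb(b0,c),c)+off,hull([(40,13.5),(92,13.5)]),hull([(92,15.5),(97,15.5)]),hull([(97,12),(110,12)])]
    from scipy.optimize import minimize
    f=lambda p: np.abs(render(parts(p[:2],p[2:]),8,box)-m).sum()
    best=min((minimize(f,[0,0,a,bb],method="Nelder-Mead",options=dict(initial_simplex=np.array([0,0,a,bb])+np.vstack([np.zeros(4),np.diag([1,1,3,3])]),maxiter=250)) for a,bb in((0,0),(3,-2))),key=lambda r:r.fun)
    print(n,"mask fit: px off",best.x[:2].round(2),"tilt deg +x,+y",best.x[2:].round(2),best.fun,"upright",f([*best.x[:2],0,0]))
    # stopper disc centre, bright threshold
    g=c["frame"].min(2).astype(int)
    w=(g>205).astype(np.uint8); k,lab,st,ce=cv2.connectedComponentsWithStats(w); up=pix(b0+[0,0,110],c)[0]
    i=min((i for i in range(1,k) if st[i,4]>15),key=lambda i:np.hypot(*(ce[i]-up))); print("disc",st[i],ce[i],"upright pred",up+best.x[:2])
    J=np.array([(pix(b0+axisdir(*np.radians(t))*110,c)[0]-up) for t in((1,0),(0,1))]).T
    print("tilt from disc (deg)",np.linalg.solve(J,ce[i]-up-best.x[:2]).round(2))
E
python3 tilt.py
```

```text
scene mask fit: px off [-0.01  0.61] tilt deg +x,+y [ 3.55 -0.4 ] 83.53125 upright 144.76562
disc [441 228  14  12 121] [447.1322314  233.56198347] upright pred [449.13194243 231.79498367]
tilt from disc (deg) [ 2.63 -0.56]
top mask fit: px off [ 0.46 -0.06] tilt deg +x,+y [ 3.21 -3.5 ] 52.09375 upright 52.09375
disc [188 174  11  11  98] [193.30612245 179.24489796] upright pred [192.73250671 181.22520588]
tilt from disc (deg) [ 1.98 -0.52]
```

Both views agree on a lean of about 2.4° toward +x, which is the direction the first grip left free to pivot. There is plenty of time, so I'll re-grip the neck with the jaws along that lean to straighten it, then release again.

Call:
arm_command([
  [0,0.025,0],
  [0,0.06,0],
  [0,0.1,0],
  [0,0.14,0],
  [0,0.18,0],
  [0,0.22,0],
  [0,0.255,0],
  [0,0.28,0],
], spin=[7,14,21,28,35,42,49,56], grip=[100,100,100,100,100,100,100,100])

```text
time_s: 20.67
tool_pos: [552.1, 259.1, 260.0]
ee_rot: [0.594, 0.804, 0.0, -0.0]
contact_force: [0.3, -0.5, -0.1]
finger_gap: 91.0
```

Call:
arm_command([
  [0,0,0],
  [0,0,0],
  [0,0,0],
  [0,0,0],
  [0,0,0],
  [0,0,0],
  [0,0,0],
  [0,0,0],
], spin=[7,14,21,28,28,28,28,28], grip=[100,100,100,100,100,100,100,100])

```text
time_s: 21.33
tool_pos: [551.6, 255.2, 260.1]
ee_rot: [0.769, 0.639, -0.0, -0.0]
contact_force: [-0.8, 0.4, -0.4]
finger_gap: 91.3
```

```bash
python3 -c "
from h import *
togo([[552.2,254.8,200],[552.2,254.8,111]])"
```

```text
t 21.33 tcp [551.6 255.2 260.1] gap 91.3 F [-0.8  0.4 -0.4] tilt deg 0.01
jaw axis [ 0.983 -0.183 -0.   ] joints [ 0.4   0.18  1.9  -0.    1.06  0.58]
[552.2 254.8 200. ] -> travel m [-0.0003  0.0007  0.0601]
[552.2 254.8 111. ] -> travel m [-0.0003  0.0007  0.1491]
```

Call:
arm_command([
  [0,0.0007,0.01],
  [0,0.0007,0.025],
  [0,0.0007,0.045],
  [0,0.0007,0.065],
  [0,0.0007,0.085],
  [0,0.0007,0.1],
  [0,0.0007,0.11],
  [0,0.0007,0.115],
], spin=[0,0,0,0,0,0,0,0], grip=[100,100,100,100,100,100,100,100])

```text
time_s: 22.0
tool_pos: [551.6, 254.5, 143.3]
ee_rot: [0.77, 0.638, -0.001, -0.0]
contact_force: [0.1, -0.6, 0.0]
finger_gap: 91.1
```

Call:
arm_command([
  [0,0,0.008],
  [0,0,0.016],
  [0,0,0.024],
  [0,0,0.03],
  [0,0,0.034],
  [0,0,0.034],
  [0,0,0.034],
  [0,0,0.034],
], spin=[0,0,0,0,0,0,0,0], grip=[100,100,100,100,100,90,75,60])

```text
time_s: 22.67
tool_pos: [552.6, 255.0, 111.5]
ee_rot: [0.77, 0.638, 0.0, 0.0]
contact_force: [-0.4, 0.2, -0.6]
finger_gap: 73.7
```

```bash
python3 look2.py s17
```

```text
t 22.67 tcp [552.6 255.  111.5] gap 73.7 F [-0.4  0.2 -0.6] tilt deg 0.03
jaw axis [ 0.983 -0.186  0.   ] joints [ 0.39  0.38  1.96 -0.    0.8   0.58]
[551.7 255.  110. ] -> travel m [-0.0002 -0.0008  0.0015]
flask [(array([552.3, 253.2,  54.4]), 0.62)] ring [(array([552.1, 258.4,   1. ]), 0.94)]
```

View pics/s17.png

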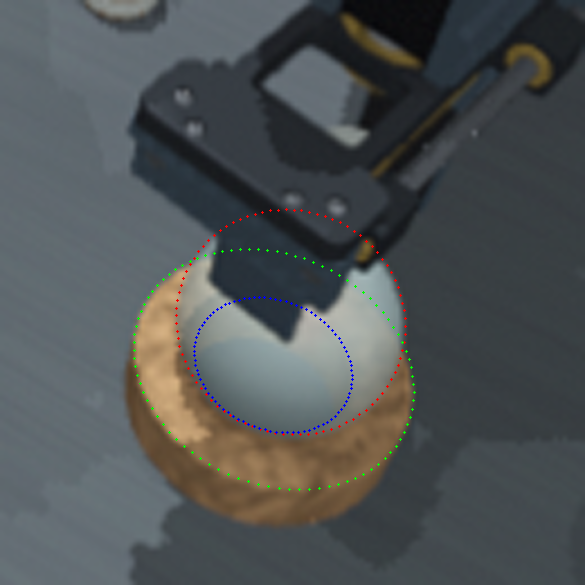

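Call:
arm_command([
  [0,0,0],
  [0,0,0],
  [0,0,0],
  [0,0,0],
  [0,0,0],
  [0,0,0],
  [0,0,0],
  [0,0,0],
], spin=[0,0,0,0,0,0,0,0], grip=[52,46,42,40,38,37,36,35])

```text
time_s: 23.48
tool_pos: [552.4, 254.9, 111.2]
ee_rot: [0.77, 0.638, 0.0, 0.0]
contact_force: [0.6, -0.2, -0.5]
finger_gap: 32.1
```

Call:
arm_command([
  [0,0,0],
  [0,0,0],
  [0,0,0],
  [0,0,0],
  [0,0,0],
  [0,0,0],
  [0,0,0],
  [0,0,0],
], spin=[0,0,0,0,0,0,0,0], grip=[34,33,32,31,30,29,29,29])

```text
time_s: 24.15
tool_pos: [552.4, 254.9, 111.2]
ee_rot: [0.77, 0.638, 0.0, 0.0]
contact_force: [1.2, -0.3, 0.8]
finger_gap: 29.4
```

```bash
python3 look2.py s18
```

```text
t 24.15 tcp [552.4 254.9 111.2] gap 29.4 F [ 1.2 -0.3  0.8] tilt deg 0.01
jaw axis [ 0.983 -0.186  0.   ] joints [ 0.39  0.38  1.96 -0.    0.8   0.58]
[551.7 255.  110. ] -> travel m [-0.     -0.0007  0.0012]
flask [(array([552.5, 252.9,  57.5]), 0.6)] ring [(array([5.519e+02, 2.578e+02, 5.000e-01]), 0.83)]
```

View pics/s18.png

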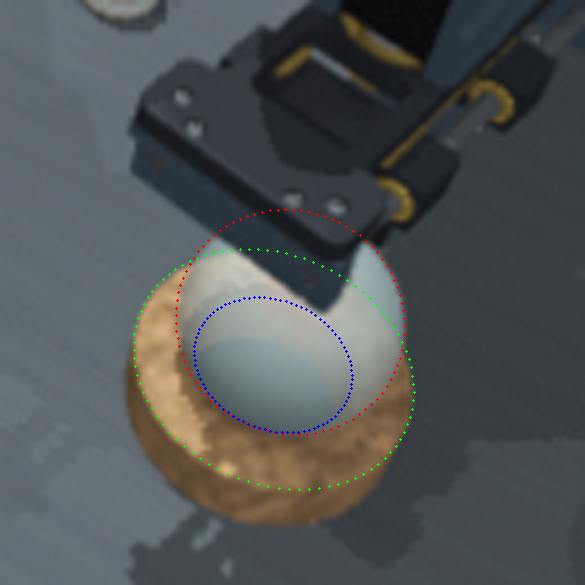

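The neck is held between the pads with about 1 N of net force, and the bulb is still seated. I release gradually.

Call:
arm_command([
  [0,0,0],
  [0,0,0],
  [0,0,0],
  [0,0,0],
  [0,0,0],
  [0,0,0],
  [0,0,0],
  [0,0,0],
], spin=[0,0,0,0,0,0,0,0], grip=[30,31,32,33,34,36,39,43])

```text
time_s: 24.97
tool_pos: [552.1, 254.8, 111.0]
ee_rot: [0.77, 0.638, -0.0, -0.0]
contact_force: [0.6, -0.5, 0.4]
finger_gap: 38.2
```

Call:
arm_command([
  [0,0,0],
  [0,0,0],
  [0,0,0],
  [0,0,0],
  [0,0,0],
  [0,0,0],
  [0,0,0],
  [0,0,0],
], spin=[0,0,0,0,0,0,0,0], grip=[48,55,63,72,81,90,100,100])

```text
time_s: 25.63
tool_pos: [552.3, 254.9, 111.1]
ee_rot: [0.77, 0.638, -0.0, -0.0]
contact_force: [0.1, 0.7, 0.7]
finger_gap: 87.4
```

Call:
arm_command([
  [0,0,-0.005],
  [0,0,-0.02],
  [0,0,-0.04],
  [0,0,-0.065],
  [0,0,-0.09],
  [0,0,-0.115],
  [0,0,-0.135],
  [0,0,-0.15],
], spin=[0,0,0,0,0,0,0,0], grip=[100,100,100,100,100,100,100,100])

```text
time_s: 26.3
tool_pos: [552.8, 255.1, 263.8]
ee_rot: [0.77, 0.638, 0.001, 0.0]
contact_force: [-0.5, -1.0, -0.2]
finger_gap: 91.3
```

Call:
arm_command([
  [-0.02,0,0],
  [-0.05,0,0],
  [-0.09,0,0],
  [-0.13,0,0],
  [-0.17,0,0],
  [-0.21,0,0],
  [-0.25,0,0],
  [-0.28,0,0],
], spin=[0,0,0,0,0,0,0,0], grip=[100,100,100,100,100,100,100,100])

```text
time_s: 26.97
tool_pos: [499.3, -22.5, 261.7]
ee_rot: [0.77, 0.638, 0.0, 0.0]
contact_force: [0.0, 0.6, 0.1]
finger_gap: 91.4
```

```bash
python3 -c "
from h import *
togo([0,0,0])"; python3 tilt.py
```

```text
t 26.97 tcp [499.3 -22.5 261.7] gap 91.4 F [0.  0.6 0.1] tilt deg 0.04
jaw axis [ 0.982 -0.187  0.001] joints [-0.09 -0.    2.1  -0.    1.05  0.1 ]
[0 0 0] -> travel m [-0.071  -0.4949  0.2614]
scene mask fit: px off [-0.02  0.69] tilt deg +x,+y [ 3.02 -0.83] 81.53125 upright 141.8125
disc [441 228  14  11 120] [447.54166667 233.06666667] upright pred [449.12309732 231.86744529]
tilt from disc (deg) [ 1.89 -0.52]
top mask fit: px off [0.49 0.32] tilt deg +x,+y [ 3.43 -3.47] 47.203125 upright 47.203125
disc [188 175  11  11 100] [192.98 180.  ] upright pred [192.76275659 181.60358497]
tilt from disc (deg) [ 1.6  -0.17]
```

Run:
```python
from fl import *
o=[]
for n in("scene","top"):
    c=ctrl.grab_frame(n); cv2.imwrite(f"pics/fin_{n}.png",c["frame"]); o.append(cv2.resize(c["frame"],(400,250)))
    print(n,[(l,[np.round(world(d['position'],c)) for d in ctrl.tip_of(l,c)][:1]) for l in("flask","ring_wide","ring_narrow")])
cv2.imwrite("pics/fin.png",cv2.hconcat(o))
```

```text
scene [('flask', [array([553., 255.,  58.])]), ('ring_wide', [array([550., 255.,   1.])]), ('ring_narrow', [array([ 493., -280.,    1.])])]
top [('flask', [array([553., 251.,  61.])]), ('ring_wide', [array([553., 253.,   0.])]), ('ring_narrow', [array([ 490., -280.,    2.])])]
```

View pics/fin.png

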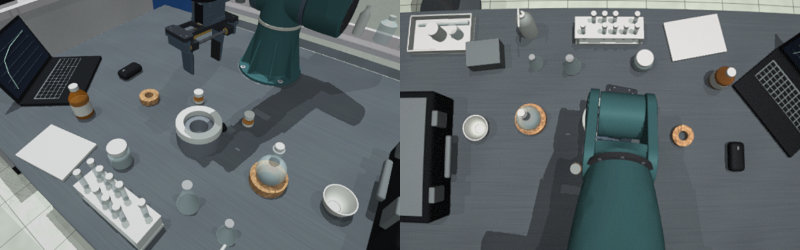

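The flask stands in the wide ring, at (270,170) in the left view and (530,119) in the right. The mantle is empty, the narrow ring hasn't moved and the gripper is clear, so I hand in.

```bash
python3 -c "
from rig import ctrl
print(ctrl.close_job())"
```

```text
the job is handed in; nothing more can be done
None
```

The flask is out of the mantle and standing in the wide cork ring, let go, with the gripper clear. I handed the job in at about 27 s of the 48 s.

- **Placing:** I gripped the neck 70 mm above the bulb's centre and lowered the flask until contact at the expected seated height. The push peaked at about 8–10 N. I eased it off and opened the jaws slowly.
- **Correction:** After the first release the flask leaned about 2.4° toward +x. I re-gripped the neck with the jaws along the lean, closed lightly and released again.
- **Last checks:** Both cameras put the bulb's centre 58–61 mm above the bench and over the ring's centre to within about 3 mm, roughly the detector's accuracy. The narrow ring has not moved.
- **Lean not fully removed:** The stopper position still shows 1.6–1.9° toward +x. A rougher outline fit disagreed: it gave about 3° in the scene view and could not settle the tilt in the top view. I trusted the stopper position and left the flask as it was.

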